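Clamp a painted slat with a tin holding the sprung arm open

TASK

Clamp the lime-green slat at the plywood clamping station, ready for its next coat: stand the full paint tin on the clamp's tray so that its weight holds the sprung red arm open, let go of it, and slide the slat lengthwise along the board under the raised jaw until its end is at the dark wooden stop. Then lift the tin off and stand it upright on the table, so that the jaw closes on the slat. Leave the bare slat, the bottle and the hammer where they are.

Things in the scene. Friction and masses are not known exactly. Their poses are not given: they have to be found in the camera images.
- station: Fixed plywood clamping station. Origin on the table (z = 0) below the middle of the stop's face; x across the board, y along it. Board 80 wide, top at z = 12, from y = -190 to +200. Stop: dark strip 66 wide, 14 high above the board, face at y = 0 looking to -y. Over it a red sprung rocker arm, hinged at y = +60, z = 62: rubber jaw on the -y end, steel tray on the +y end.
- tray (a point): Centre of the floor of the arm's square steel tray, 84 by 84, rim 7 high. Fully open the tray is level and this point lies at station x = 0, y = +160, z = 72. With the jaw shut the tray is tilted 0.32 rad, this point about 30 higher and the outer (+y) edge highest. Pressing its middle down takes about 2 N, less than the tin's weight.
- clamp (a joint): Rocker angle in rad: 0 = jaw shut on the bare board, about 0.14 with a slat under it, 0.32 = fully open at its limit. A spring always closes it. The rubber jaw is 46 wide (x), 22 long, its middle at station y = -40; fully open its underside is 43 above the table (31 above the board) and the arm's top there is 68 above the table.
- slat: The slat to clamp: wooden, painted lime green with pale blue carved crosses, 40 wide (x), 180 long (y), 14 thick (z), about 80 g, loose, flat on the table. Origin at the centre of its underside, y along its length; both ends alike. Home: its end at the stop's face, so its centre at station x = 0, y = -90.
- tin: Full, closed paint tin, dark magenta with a lime band and a white lid, a cylinder 58 in diameter and 90 high, about 420 g, standing upright on the table. Origin at the centre of its underside, z up.
- bare_slat: Bystander: unpainted brown wooden slat of the same size as the lime one, same origin and axes.
- bottle: Bystander: small mustard-coloured bottle with a red cap, 42 in diameter, 105 high, standing; origin at the centre of its underside.
- hammer: Bystander: hammer with an orange handle, 220 long, lying on the table along its x; about 30 high. Origin underneath the middle of its length.
Things that resemble listed ones, but are neither listed nor needed, are in the scene too. What is shaped like the slat but pink or purple is not meant.

How it is judged:
On the way, in this order (a step that is already met when the one before it is completed fails the run):
1. the tin stands released on the tray and holds the arm open (y of tin in the frame of station between 0.12 and 0.2 m and x of tin in the frame of station between -0.04 and 0.04 m and z of tin in the frame of station above 0.06 m and angle between tin's own z axis and vertical below 0.17 rad and value of joint clamp above 0.27 rad and contact force between the fingers and tin below 0.3 N), for 0.2 s.
2. while the tin holds the arm open, the lime slat is beneath the jaw with its end at the stop (y of tin in the frame of station between 0.12 and 0.2 m and x of tin in the frame of station between -0.04 and 0.04 m and z of tin in the frame of station above 0.06 m and angle between tin's own z axis and vertical below 0.17 rad and value of joint clamp above 0.27 rad and y of slat in the frame of station between -0.105 and -0.08 m and x of slat in the frame of station between -0.018 and 0.018 m and angle between the y axis of slat and the y axis of station, either way round below 0.18 rad), for 0.2 s.
At the end, for the whole second after the job is handed in: The lime slat lies flat on the board under the closed jaw, its end within 15 mm of the stop, within 18 mm of the board's middle line and 10 degrees of its direction; the jaw rests on it (clamp 0.09 to 0.19 rad); the tin stands upright on the table; all at rest (y of slat in the frame of station between -0.105 and -0.08 m and x of slat in the frame of station between -0.018 and 0.018 m and angle between the y axis of slat and the y axis of station, either way round below 0.18 rad and z of slat in the frame of station between 0.008 and 0.018 m and angle between each of slat, tin's own z axis and vertical below 0.1 rad and value of joint clamp between 0.09 and 0.19 rad and height (world z) of tin below 0.006 m and linear speed of each of tin, slat below 0.02 m/s); the robot touches nothing.
It fails at once if the bare slat is shifted by more than 40 mm (distance of bare_slat from where it was at the start of the episode above 0.04 m).
It fails at once if the bottle is shifted by more than 40 mm (distance of bottle from where it was at the start of the episode above 0.04 m).
It fails at once if the hammer is shifted by more than 40 mm (distance of hammer from where it was at the start of the episode above 0.04 m).
It also fails if it takes over 58 s, if anything falls off the work surface, if the arm or the gripper's body presses on something with over 40 N, if the wrist force passes 120 N, or if a joint passes its speed limit or range.

ROBOT

A 6-joint arm with a two-finger parallel gripper is mounted at the origin on the work surface. World frame = base frame: x ahead of the robot, y to its left, z up, the work surface at z = 0. Lengths are in m, angles in rad, forces in N, time in s.
With the tool pointing down it reaches from about 0.425 to 0.925 m from the base axis. Payload 12.5 kg.
Tool frame: the origin (TCP) lies midway between the tips of the shut fingers; the grasp point (between the pads) lies 19 mm behind it; z points along the fingers, y is the line along which they close (so a half turn about z gives the same grasp; the last joint's range is limited). The gripper opens to 85 mm and grips with 20 to 120 N. Pads are 22 mm wide; open, the fingers measure 114 mm over their backs; the gripper's body (76 mm by 85 mm) begins 54 mm behind the grasp point. The pads swing forward as they close: fully open they stand 13 mm farther back than shut.
Start: joints at [1.073, 0.491, 1.559, -0, 1.092, -0.106], TCP at [0.239, 0.578, 0.205] pointing down, gripper open.
Joint ranges: [-3.1, 3.1], [-0.84, 2.19], [0.05, 2.79], [-1.13, 4.28], [0.06, 2.93], [-2.69, 2.69]. Speed limits (rad/s): [2.22, 2.22, 2.79, 3.14, 3.14, 3.14].

INTERFACE

Orientations are given as a unit quaternion [x, y, z, w].
In Python, from station import get_state, read_camera, camera_info, job_done gives the robot as it stands. The module is installed in compiled form; this text tells all that it offers.
- The arm moves only by the tool apply_moves, never from a script. Its argument "plan" is one flat list of numbers, 7 for each row, row after row: the turn, a rotation vector about the tool's x, y, z in degrees, then the shift along the tool's x, y, z in m, then the opening in per cent of the stroke, from 0 (shut) to 100 (fully open). In form: [ax, ay, az, x, y, z, fingers, ax, ay, az, x, y, z, fingers, ...]. A call has 1 to 20 rows; each row is the pose to reach, as a shift and turn from the pose commanded when the call began, along the tool's axes at that moment; what a row does not reach only later rows make up. A row lasts 1/10 s, in which the tool goes at most 50 mm and 8.59 degrees, less where a joint would pass 70% of its speed; a pose out of reach is approached as far as the arm can. A call with a gripper value outside its range is refused whole. The fingers move at their own pace and stop on an object; "force" is the grip in N (left out, the last holds). Time passes only in rows, so rows that repeat a pose let the fingers close. It gives the time, the measured TCP pose, the force, the opening and the grip force at its end, in the units of the state.
- get_state(): the state, without advancing time (a new reading comes with each control period).
- read_camera(name): name is "side" or "top"; returns (picture, depth): 420x560x3 uint8, blue, green, red; 420x560 float32, m along the optical axis (not along the pixel's ray), 0 where there is no reading.
- camera_info(name): a dict with "mtx" (3x3 intrinsics, pixels), "R" (3x3) and "t" (3): a world point X has camera coordinates R X + t. Camera axes: x right, y down, z forward; pixel columns grow to the right and rows downward; lengths in m; the calibration is good to about 2 mm. A picture is of the moment at which its call begins. camera_info takes no time and is no camera call.
- job_done(): hands the job in; it is judged then, once.
The state is a dict: "time": time; "qpos": joint angles; "joint_vel": joint speeds; "tau": joint torques, N m; "tool_pos": TCP position; "eef_rot": TCP orientation; "contact_force": force on the tool from outside, world axes, zero at the start; "moment": the same for the moment, N m; "grip_width": opening from 0.0 (shut) to 1.0 (fully open); "finger_force": force on a finger pad.
Only numpy, scipy, OpenCV 4.12 (cv2) and the standard library are available. Lean on these libraries where they do the work, as an engineer would, in place of code of your own. Each camera call takes 0.05 s, during which the arm holds its last target. There are 200 camera calls.

## Working session

There is one attempt and no reset: what is moved stays moved. The work goes in short steps, Python scripts to look and compute and a tool call to move; the robot and the scene stay as the last step left them, time stands still between calls to the robot, and variables do not carry over. Pictures are saved under pics/ and viewed, at most 10 in all, crops included, and the job is handed in when it is done.

Besides the shell and the picture viewer there is one more tool, called after "Request:" by a JSON object that holds its "method" and its "body". apply_moves: Moves the arm, as the interface text tells. Its arguments: {"type":"object","properties":{"plan":{"type":"array","items":{"type":"number"}},"force":{"type":"number"}},"required":["plan"]}

```bash
mkdir -p pics; cat > h.py <<'E'
import numpy as np, cv2
from station import *
def cap(n):
    im,d=read_camera(n); c=camera_info(n); return im,d,np.array(c["mtx"]),np.array(c["R"]),np.array(c["t"]).ravel()
def cloud(d,K,R,t):
    v,u=np.indices(d.shape); p=np.stack([(u-K[0,2])/K[0,0]*d,(v-K[1,2])/K[1,1]*d,d],-1)
    return (p-t)@R
E
python3 - <<'E'
from h import *
for n in("side","top"):
    im,d,K,R,t=cap(n); cv2.imwrite(f"pics/{n}0.png",im); np.savez(f"{n}0.npz",im=im,d=d,K=K,R=R,t=t)
    print(n,K.round(1).tolist(),(-R.T@t).round(3),R.round(2).tolist())
print(get_state())
E
```

```text
side [[530.6, 0.0, 278.6], [0.0, 530.6, 213.5], [0.0, 0.0, 1.0]] [ 0.276 -1.041  1.328] [[0.97, -0.24, 0.01], [-0.18, -0.75, -0.63], [0.16, 0.61, -0.77]]
top [[488.1, 0.0, 268.6], [0.0, 488.1, 213.8], [0.0, 0.0, 1.0]] [ 0.217 -0.034  1.599] [[-0.01, -1.0, -0.01], [-0.98, 0.01, -0.2], [0.2, 0.0, -0.98]]
{'time': 0.1, 'qpos': array([ 1.07341372e+00,  4.91493146e-01,  1.55939951e+00,  3.54239973e-05,
        1.09170792e+00, -1.05611391e-01]), 'joint_vel': array([ 0.00063734, -0.00075748,  0.00044749, -0.00017591,  0.00018187,
       -0.00136397]), 'tau': array([ 3.17194266e-03, -6.19446230e+01, -2.62026733e+01, -5.29713736e-05,
        2.82362089e-03, -2.09967885e-05]), 'tool_pos': array([0.23850778, 0.57745156, 0.20468621]), 'eef_rot': array([ 1.94643274e-01,  9.80873968e-01, -4.76560380e-04, -1.64655508e-04]), 'contact_force': array([-0.59972819, -0.27993866, -0.0165157 ]), 'moment': array([-0.00051203,  0.01621219, -0.01616393]), 'finger_force': 0.0, 'grip_width': 1.0007399491326898}
```

View pics/top0.png

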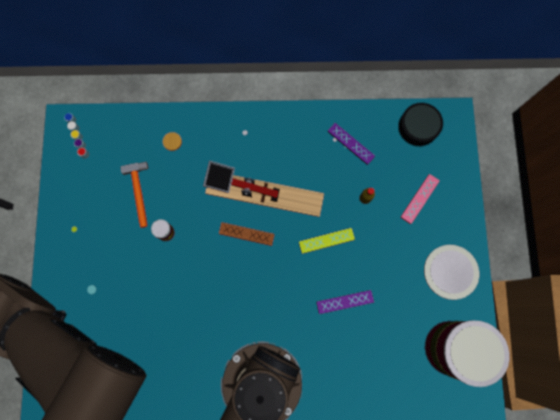

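View pics/side0.png

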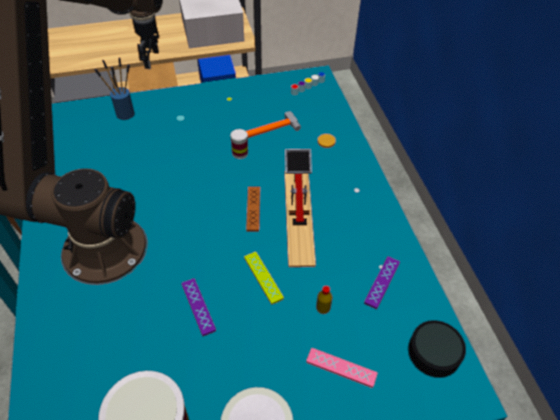

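Top view: the lime slat is at (327,241). What could be taken for it: purple (351,143), purple (345,302), pink (420,198) and brown bare (246,234). I choose the lime one. The tin has a white lid and is at (161,229). The tray is at (220,177), the board runs to (322,205), the bottle is at (368,195) and the hammer at (138,195). In the side view the slat is at (263,277), the tin at (239,143) and the tray at (298,160).

```bash
cat > m.py <<'E'
from h import *
def rect(P):
    (c,s,a)=cv2.minAreaRect((P[:,:2]*1000).astype(np.float32)); return np.round(c,1),np.round(s,1),round(a,1),"z",np.percentile(P[:,2]*1000,[5,50,95]).round(1)
def run(tag,items):
  for n in("side","top"):
    f=np.load(f"{n}{tag}.npz"); im,d,K,R,t=[f[k] for k in("im","d","K","R","t")]
    W=cloud(d,K,R,t); hsv=cv2.cvtColor(im,cv2.COLOR_BGR2HSV); H,S,V=[hsv[...,i].astype(int) for i in range(3)]
    def blob(m,name,near,k=1):
        m=(m&(d>0)).astype(np.uint8); nn,l,st,ce=cv2.connectedComponentsWithStats(m)
        for i in range(1,nn):
            if st[i,4]<25: continue
            P=W[l==i]; md=np.median(P,0)
            if np.hypot(*(md[:2]-near))<.1: print(n,name,ce[i].round(),st[i,4],*rect(P))
    for name,lo,hi,near,zl,zh in items:
        m=(H>=lo[0])&(H<=hi[0])&(S>=lo[1])&(S<=hi[1])&(V>=lo[2])&(V<=hi[2])&(W[...,2]>zl)&(W[...,2]<zh)
        blob(m,name,np.array(near))
E
python3 - <<'E'
from h import *; import m
for n in("side","top"):
    f=np.load(n+"0.npz"); W=cloud(f["d"],f["K"],f["R"],f["t"])
    for k,p in {"side":dict(slat=(263,277),tin=(238,135),tray=(298,160),board=(301,257),bare=(253,210)),"top":dict(slat=(327,241),tin=(161,229),tray=(220,177),board=(315,202),bare=(246,234))}[n].items(): print(n,k,W[p[1],p[0]].round(4),f["im"][p[1],p[0]])
W0=W
f=np.load("top0.npz");g=np.load("side0.npz")
a=cv2.resize(f["im"][130:260,130:400],None,fx=2.9,fy=2.9,interpolation=2)[:300]
a=cv2.resize(f["im"][140:260,140:400],(780,360));cv2.imwrite("pics/crop0.png",a)
E
```

```text
side slat [ 0.4466 -0.2273  0.0227] [  0 200 175]
side tin [0.4813 0.3107 0.0885] [212 208 215]
side tray [0.6461 0.1339 0.1024] [24 23 21]
side board [ 0.5745 -0.1789  0.0133] [115 178 220]
side bare [0.4731 0.036  0.0101] [ 33  82 149]
top slat [ 0.4473 -0.22    0.0109] [ 38 190 170]
top tin [0.4825 0.3102 0.083 ] [181 173 177]
top tray [0.646  0.1238 0.0961] [19 17 17]
top board [ 0.5773 -0.1842  0.0185] [108 151 183]
top bare [0.4744 0.0458 0.0106] [ 41  73 124]
```

View pics/crop0.png

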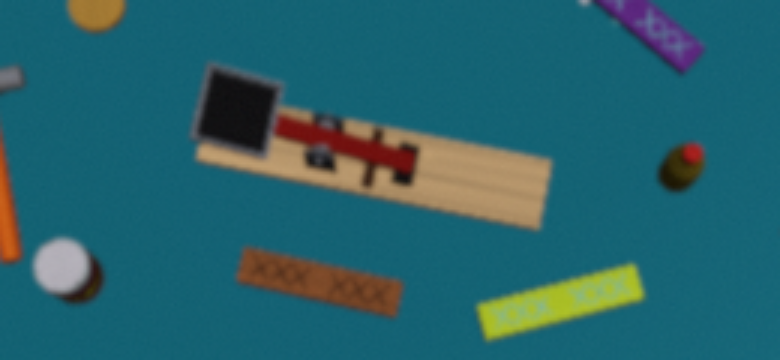

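The crop shows the lime slat with pale-blue crosses at (560,300), the tin lid at (62,266), and the station with its tray at (238,110). The choice is confirmed. Next I measure poses by colour mask and ray–plane intersection.

```bash
cat > m.py <<'E'
from h import *
def onplane(uv,z,K,R,t):
    uv=np.asarray(uv,float); r=np.c_[(uv[:,0]-K[0,2])/K[0,0],(uv[:,1]-K[1,2])/K[1,1],np.ones(len(uv))]@R
    c=-R.T@t; return c+r*((z-c[2])/r[:,2])[:,None]
def rect(P):
    c,s,a=cv2.minAreaRect((P[:,:2]*1000).astype(np.float32)); b=cv2.boxPoints((c,s,a)); e=[b[1]-b[0],b[2]-b[1]]; e=max(e,key=np.linalg.norm)
    return "c",np.round(c,1),"size",np.round(sorted(s),1),"longdir",round(np.degrees(np.arctan2(e[1],e[0]))%180,1)
# name: (BGR predicate on H,S,V, plane z, side seed, top seed)
C={"slat":(lambda H,S,V:(H>22)&(H<55)&(S>110)&(V>90),.014),
   "board":(lambda H,S,V:(H<24)&(S<170)&(V>115)&(S>50),.012),
   "bare":(lambda H,S,V:(H<16)&(S>140)&(V>60)&(V<175),.014),
   "lid":(lambda H,S,V:(S<60)&(V>140),.090)}
def find(n,name,near,f):
    im,d,K,R,t=[f[k] for k in("im","d","K","R","t")]
    h=cv2.cvtColor(im,cv2.COLOR_BGR2HSV).astype(int); W=cloud(d,K,R,t)
    p,z=C[name]; m=p(*[h[...,i] for i in range(3)])&(np.hypot(W[...,0]-near[0],W[...,1]-near[1])<.22)
    m=cv2.morphologyEx(m.astype(np.uint8),cv2.MORPH_CLOSE,np.ones((3,3)))
    k,l,st,ce=cv2.connectedComponentsWithStats(m); 
    i=1+np.argmax(st[1:,4]); v,u=np.nonzero(l==i); P=onplane(np.c_[u,v],z,K,R,t)
    dz=W[...,2][(l==i)&(d>0)]
    print(n,name,st[i,4],*rect(P),"mean",(P[:,:2].mean(0)*1000).round(1),"depthz",(np.median(dz)*1000).round(1)); return P
E
python3 - <<'E'
from m import *
for n in("side","top"):
    f=np.load(n+"0.npz")
    for name,near in dict(slat=(.447,-.22),board=(.6,-.05),bare=(.474,.04),lid=(.48,.31)).items(): find(n,name,near,f)
    # tray: dark pixels above z>.07 near
    im,d,K,R,t=[f[k] for k in("im","d","K","R","t")]; W=cloud(d,K,R,t)
    q=(W[...,2]>.065)&(np.hypot(W[...,0]-.646,W[...,1]-.13)<.075); P=W[q]; print(n,"tray",q.sum(),P.mean(0).round(3),rect(P))
    q=(abs(W[...,2])<.03)&(abs(W[...,0]-.4)<.3)&(abs(W[...,1])<.3);print("table z",np.median(W[q][:,2]))
    # red arm
    h=cv2.cvtColor(im,cv2.COLOR_BGR2HSV).astype(int); q=((h[...,0]<8)|(h[...,0]>172))&(h[...,1]>150)&(h[...,2]>60)&(np.hypot(W[...,0]-.62,W[...,1]-.05)<.13); print("arm",rect(W[q]),W[q].mean(0).round(3))
E
```

```text
side slat 760 c [ 448.4 -220. ] size [ 41.5 183. ] longdir 104.0 mean [ 448.9 -222.8] depthz 14.3
side board 1797 c [609.4 -23.6] size [ 78.7 380.3] longdir 77.5 mean [601.  -55.9] depthz 12.8
side bare 482 c [473.2  42.2] size [ 34.9 181. ] longdir 77.6 mean [473.3  37.6] depthz 14.4
side lid 149 c [483.3 311.5] size [52.  54.8] longdir 43.7 mean [483.1 311.2] depthz 90.6
side tray 725 [0.642 0.122 0.103] ('c', array([640. , 113.1]), 'size', array([ 83.9, 113.2]), 'longdir', np.float32(77.0))
table z 0.0012911742880221196
arm ('c', array([620.9,  13.7]), 'size', array([ 29.4, 160.9]), 'longdir', np.float32(76.1)) [0.617 0.01  0.058]
top slat 671 c [ 449.3 -217.6] size [ 40.9 179.9] longdir 104.0 mean [ 449.3 -217.7] depthz 13.9
top board 1632 c [610.4 -21.4] size [ 79.4 375.4] longdir 77.5 mean [593.6 -66.5] depthz 12.8
top bare 531 c [475.   45.1] size [ 33.5 172.1] longdir 76.5 mean [475.   44.9] depthz 14.1
top lid 240 c [484.6 311.9] size [50.3 51.7] longdir 1.6 mean [484.6 312.6] depthz 89.7
top tray 793 [0.644 0.122 0.103] ('c', array([641.2, 113.4]), 'size', array([ 87. , 114.4]), 'longdir', np.float32(76.0))
table z 0.0008837957125946796
arm ('c', array([623.9,  11.7]), 'size', array([ 33.3, 148.8]), 'longdir', np.float32(76.5)) [0.618 0.012 0.059]
```

```bash
cat > go.py <<'E'
# usage: go.py x y z angle(tool y dir, deg world): prints state and tool-axis shift/turn
import sys; from h import *; from scipy.spatial.transform import Rotation as Ro
s=get_state(); R=Ro.from_quat(s["eef_rot"]); M=R.as_matrix(); p=np.array(s["tool_pos"])
print("t",round(s["time"],2),"tcp",p.round(4),"yang",np.degrees(np.arctan2(M[1,1],M[0,1])).round(2),"w",round(s["grip_width"],3),"ff",round(s["finger_force"],1),"F",np.round(s["contact_force"],2))
a=[float(v) for v in sys.argv[1:]]
for i in range(0,len(a),4):
    x,y,z,g=a[i:i+4]; c,n=np.cos(np.radians(g)),np.sin(np.radians(g)); zc=np.array([0,0,-1]); yc=np.array([c,n,0]); T=np.c_[np.cross(yc,zc),yc,zc]
    print("turn",np.degrees(Ro.from_matrix(M.T@T).as_rotvec()).round(2),"shift",(M.T@(np.array([x,y,z])-p)).round(4))
def st(x,y,a=77.5,o=(.610,-.0215)):
    c,n=np.cos(np.radians(a)),np.sin(np.radians(a)); return np.array(o)+x*np.array([n,-c])+y*np.array([c,n])
E
python3 go.py .484 .312 .2 77.5 .484 .312 .045 77.5
```

```text
t 0.1 tcp [0.2385 0.5775 0.2047] yang 67.55 w 1.001 ff 0.0 F [-0.6  -0.28 -0.02]
turn [-0.06 -0.01 -9.95] shift [-0.3283 -0.1516  0.0048]
turn [-0.06 -0.01 -9.95] shift [-0.3283 -0.1514  0.1598]
```

Request:
{"method": "apply_moves", "body": {"plan": [0, 0, -10, -0.328, -0.1515, 0.005, 100, 0, 0, -10, -0.328, -0.1515, 0.005, 100, 0, 0, -10, -0.328, -0.1515, 0.005, 100, 0, 0, -10, -0.328, -0.1515, 0.005, 100, 0, 0, -10, -0.328, -0.1515, 0.005, 100, 0, 0, -10, -0.328, -0.1515, 0.005, 100, 0, 0, -10, -0.328, -0.1515, 0.005, 100, 0, 0, -10, -0.328, -0.1515, 0.005, 100, 0, 0, -10, -0.328, -0.1515, 0.005, 100, 0, 0, -10, -0.328, -0.1515, 0.005, 100, 0, 0, -10, -0.328, -0.1515, 0.005, 100], "force": 40}}

```text
time: 1.2
tool_pos: [0.4829, 0.3135, 0.2002]
eef_rot: [0.108, 0.994, 0.0, -0.0]
contact_force: [0.1, 0.3, 0.0]
grip_width: 1.001
finger_force: 0.0
```

```bash
python3 go.py .484 .312 .042 77.5; python3 - <<'E'
from h import *
im,*_=cap("side"); cv2.imwrite("pics/s1.png",cv2.resize(im[40:300,160:420],(600,600)))
E
```

```text
t 1.2 tcp [0.4829 0.3135 0.2002] yang 77.64 w 1.001 ff 0.0 F [0.1  0.27 0.02]
turn [ 0.   -0.02  0.14] shift [-0.0014 -0.0012  0.1582]
```

View pics/s1.png

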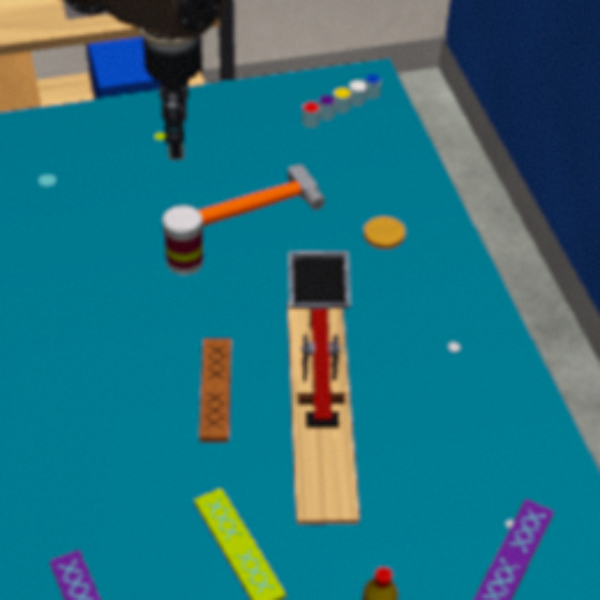

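The fingers (175,150 in the crop) hang above and behind the lid (182,217) as expected, with the tin and hammer clear of them. Descend and grip.

Request:
{"method": "apply_moves", "body": {"plan": [0, 0, 0, -0.0015, -0.001, 0.04, 100, 0, 0, 0, -0.0015, -0.001, 0.08, 100, 0, 0, 0, -0.0015, -0.001, 0.11, 100, 0, 0, 0, -0.0015, -0.001, 0.14, 100, 0, 0, 0, -0.0015, -0.001, 0.158, 100, 0, 0, 0, -0.0015, -0.001, 0.158, 100, 0, 0, 0, -0.0015, -0.001, 0.158, 0, 0, 0, 0, -0.0015, -0.001, 0.158, 0, 0, 0, 0, -0.0015, -0.001, 0.158, 0, 0, 0, 0, -0.0015, -0.001, 0.158, 0, 0, 0, 0, -0.0015, -0.001, 0.158, 0, 0, 0, 0, -0.0015, -0.001, 0.158, 0, 0, 0, 0, -0.0015, -0.001, 0.158, 0, 0, 0, 0, -0.0015, -0.001, 0.158, 0, 0, 0, 0, -0.0015, -0.001, 0.158, 0], "force": 40}}

```text
time: 2.75
tool_pos: [0.4859, 0.3118, 0.0437]
eef_rot: [0.108, 0.994, 0.001, 0.001]
contact_force: [-0.2, 3.7, 7.3]
grip_width: 0.661
finger_force: 42.8
```

```bash
python3 - <<'E'
import sys; sys.argv=["x"]
from go import st
print(st(0,.153),st(0,.152))
E
python3 go.py .643 .1275 .2 77.5 .484 .312 .2 77.5
```

```text
t 2.75 tcp [0.4859 0.3118 0.0437] yang 77.55 w 0.661 ff 42.8 F [-0.18  3.67  7.25]
[0.64311526 0.12787329] [0.64289882 0.12689699]
t 2.75 tcp [0.4859 0.3118 0.0437] yang 77.55 w 0.661 ff 42.8 F [-0.18  3.67  7.25]
turn [0.13 0.12 0.05] shift [-0.1935 -0.1458 -0.1562]
turn [0.13 0.12 0.05] shift [ 1.500e-03  1.000e-04 -1.563e-01]
```

Request:
{"method": "apply_moves", "body": {"plan": [0, 0, 0, 0, 0, -0.03, 0, 0, 0, 0, 0, 0, -0.07, 0, 0, 0, 0, 0, 0, -0.11, 0, 0, 0, 0, 0, 0, -0.15, 0, 0, 0, 0, -0.03, -0.02, -0.16, 0, 0, 0, 0, -0.06, -0.045, -0.16, 0, 0, 0, 0, -0.09, -0.07, -0.16, 0, 0, 0, 0, -0.12, -0.095, -0.16, 0, 0, 0, 0, -0.15, -0.12, -0.16, 0, 0, 0, 0, -0.18, -0.14, -0.16, 0, 0, 0, 0, -0.194, -0.146, -0.16, 0, 0, 0, 0, -0.194, -0.146, -0.16, 0, 0, 0, 0, -0.194, -0.146, -0.16, 0, 0, 0, 0, -0.194, -0.146, -0.16, 0, 0, 0, 0, -0.194, -0.146, -0.16, 0]}}

```text
time: 4.25
tool_pos: [0.6425, 0.1277, 0.2024]
eef_rot: [0.108, 0.994, 0.0, -0.0]
contact_force: [-0.4, 0.4, -4.7]
grip_width: 0.656
finger_force: 46.2
```

```bash
python3 go.py .643 .1275 .115 77.5; python3 - <<'E'
from m import *
for n in("side","top"):
    im,d,K,R,t=cap(n); cv2.imwrite(f"pics/{n}2.png",cv2.resize(im[60:220,180:420],(780,520)) )
    np.savez(n+"2.npz",im=im,d=d,K=K,R=R,t=t)
E
```

```text
t 4.25 tcp [0.6425 0.1277 0.2024] yang 77.62 w 0.656 ff 46.2 F [-0.37  0.43 -4.67]
turn [ 0.01 -0.01  0.12] shift [-0.0005 -0.0001  0.0874]
```

View pics/side2.png

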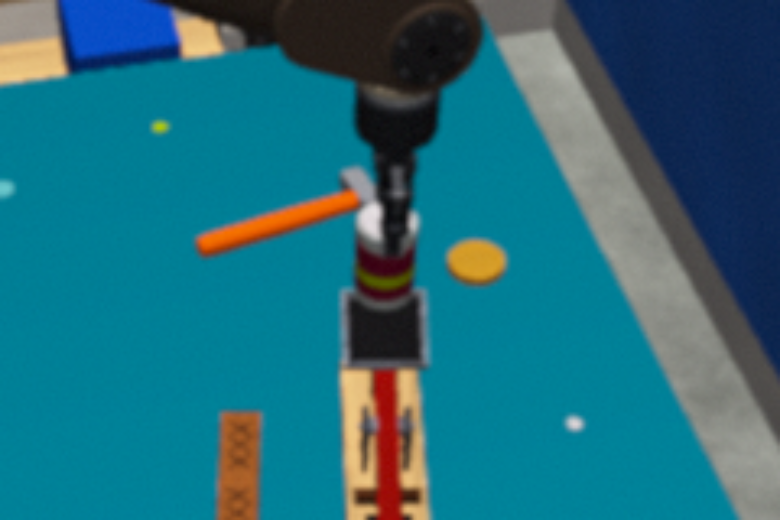

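The tin hangs upright in the grasp at (385,260), over the tray centre (384,330). The finger column (395) looks slightly off the tin's axis, so I check that numerically.

```bash
python3 - <<'E'
from m import *
o=np.array([.6425,.1277])
for n in("side","top"):
    f=np.load(n+"2.npz"); im,d,K,R,t=[f[k] for k in("im","d","K","R","t")]
    W=cloud(d,K,R,t); h=cv2.cvtColor(im,cv2.COLOR_BGR2HSV).astype(int)
    near=(np.hypot(W[...,0]-o[0],W[...,1]-o[1])<.06)
    lid=near&(h[...,1]<60)&(h[...,2]>130); v,u=np.nonzero(lid); P=onplane(np.c_[u,v],.25,K,R,t)
    print(n,"lid",rect(P),len(u),np.median(W[lid][:,2]))
    band=near&(h[...,1]>110)&(W[...,2]>.15)&((h[...,0]<40)|(h[...,0]>160)); v,u=np.nonzero(band)
    X=R@np.array([*o,.20])+t; print("body cols",u.min(),u.max(),"proj tcp",K@X/X[2], "body med",np.median(W[band],0))
E
```

```text
side lid ('c', array([604.6,  10.1]), 'size', array([ 72.7, 291.2]), 'longdir', np.float32(74.1)) 142 0.24661045210596327
body cols 290 308 proj tcp [298.6684037  139.22588801   1.        ] body med [0.63257291 0.10368639 0.20263532]
top lid ('c', array([604.4,  61.7]), 'size', array([0., 0.]), 'longdir', np.float32(0.0)) 1 0.004690021515360346Traceback (most recent call last):
  File "<stdin>", line 10, in <module>
    return umr_minimum(a, axis, None, out, keepdims, initial, where)
ValueError: zero-size array to reduction operation minimum which has no identity
```

The tin's axis projects to column 299 and the TCP to 298.7, with the tray at about 298, so all three line up. Lower it slowly.

Request:
{"method": "apply_moves", "body": {"plan": [0, 0, 0, 0, 0, 0.015, 0, 0, 0, 0, 0, 0, 0.03, 0, 0, 0, 0, 0, 0, 0.04, 0, 0, 0, 0, 0, 0, 0.048, 0, 0, 0, 0, 0, 0, 0.054, 0, 0, 0, 0, 0, 0, 0.06, 0, 0, 0, 0, 0, 0, 0.066, 0, 0, 0, 0, 0, 0, 0.072, 0, 0, 0, 0, 0, 0, 0.077, 0, 0, 0, 0, 0, 0, 0.082, 0, 0, 0, 0, 0, 0, 0.085, 0, 0, 0, 0, 0, 0, 0.085, 0, 0, 0, 0, 0, 0, 0.085, 0]}}

```text
time: 5.65
tool_pos: [0.6432, 0.1266, 0.1173]
eef_rot: [0.108, 0.994, -0.0, 0.0]
contact_force: [-0.3, 0.5, -3.3]
grip_width: 0.662
finger_force: 46.4
```

```bash
python3 go.py; python3 - <<'E'
from h import *
im,*_=cap("side"); cv2.imwrite("pics/s3.png",cv2.resize(im[90:250,240:360],(600,600*4//3))[:600])
E
```

```text
t 5.65 tcp [0.6432 0.1266 0.1173] yang 77.55 w 0.662 ff 46.4 F [-0.28  0.49 -3.29]
```

View pics/s3.png

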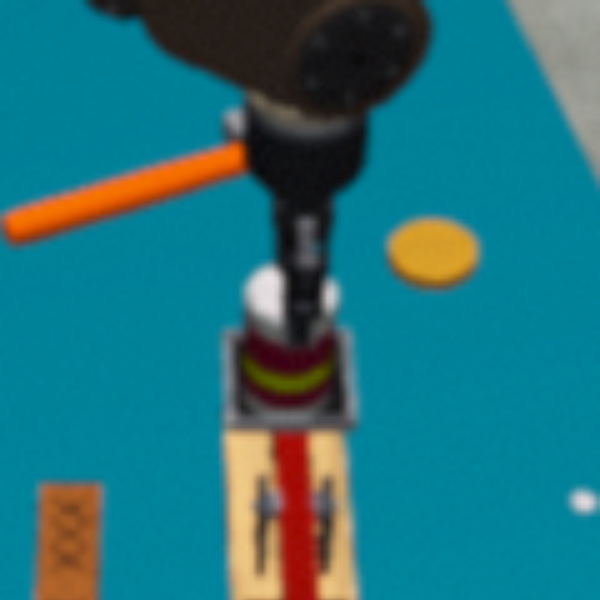

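The tin sits inside the tray rim (290,370) with the tray nearly level. Go 2 mm lower, release and retreat upward.

Request:
{"method": "apply_moves", "body": {"plan": [0, 0, 0, 0, 0, 0.001, 0, 0, 0, 0, 0, 0, 0.002, 0, 0, 0, 0, 0, 0, 0.002, 0, 0, 0, 0, 0, 0, 0.002, 100, 0, 0, 0, 0, 0, 0.002, 100, 0, 0, 0, 0, 0, 0.002, 100, 0, 0, 0, 0, 0, 0.002, 100, 0, 0, 0, 0, 0, 0.002, 100, 0, 0, 0, 0, 0, 0.002, 100, 0, 0, 0, 0, 0, -0.01, 100, 0, 0, 0, 0, 0, -0.03, 100, 0, 0, 0, 0, 0, -0.06, 100, 0, 0, 0, 0, 0, -0.1, 100, 0, 0, 0, 0, 0, -0.12, 100, 0, 0, 0, 0, 0, -0.12, 100]}}

```text
time: 7.2
tool_pos: [0.6442, 0.1269, 0.2416]
eef_rot: [0.108, 0.994, 0.001, 0.003]
contact_force: [-0.6, -0.9, 0.1]
grip_width: 0.998
finger_force: 0.0
```

```bash
cat > tin.py <<'E'
from m import *
o=np.array([.643,.127])
for n in("side","top"):
    im,d,K,R,t=cap(n); np.savez(n+"L.npz",im=im,d=d,K=K,R=R,t=t); f=dict(im=im,d=d,K=K,R=R,t=t)
    C["lid"]=(C["lid"][0],.162); 
    try: find(n,"lid",(o[0],o[1]),f)
    except Exception as e: print(n,"lid hidden")
    find(n,"slat",(.447,-.22),f)
E
python3 tin.py; python3 - <<'E'
import sys; sys.argv=["x"]
from go import *
print(st(0,-.125))
# slat grip point: 35mm toward its -y end (near end as seen along board)
c,n=np.cos(np.radians(104)),np.sin(np.radians(104)); print(.449-.035*c,-.219-.035*n)
E
python3 go.py .4575 -.253 .23 14 .4575 -.253 .1 14
```

```text
side lid 181 c [639.6 124.8] size [53.9 54.6] longdir 75.5 mean [640.4 125.7] depthz 161.9
side slat 759 c [ 448.4 -220. ] size [ 41.5 183. ] longdir 104.0 mean [ 449.  -222.9] depthz 14.3
top lid 14 c [769.6  41.5] size [9.3 9.9] longdir 179.8 mean [770.3  41.5] depthz -0.0
top slat 671 c [ 449.3 -217.6] size [ 40.9 179.9] longdir 104.0 mean [ 449.3 -217.7] depthz 14.0
t 7.3 tcp [0.643  0.1267 0.2377] yang 77.56 w 1.0 ff 0.0 F [ 0.66  0.19 -1.25]
[ 0.58294505 -0.143537  ]
0.4574672663459884 -0.25296035041965986
t 7.3 tcp [0.643  0.1267 0.2377] yang 77.56 w 1.0 ff 0.0 F [ 0.66  0.19 -1.25]
turn [4.000e-02 3.000e-02 6.356e+01] shift [ 0.0993 -0.4108  0.0075]
turn [4.000e-02 3.000e-02 6.356e+01] shift [ 0.0994 -0.4108  0.1375]
```

Lid at (640,125) with z 162, so the tin is standing with its base at 72 and the arm is fully open. Move to the slat.

Request:
{"method": "apply_moves", "body": {"plan": [0, 0, 63.5, 0.099, -0.411, 0.007, 100, 0, 0, 63.5, 0.099, -0.411, 0.007, 100, 0, 0, 63.5, 0.099, -0.411, 0.007, 100, 0, 0, 63.5, 0.099, -0.411, 0.007, 100, 0, 0, 63.5, 0.099, -0.411, 0.007, 100, 0, 0, 63.5, 0.099, -0.411, 0.007, 100, 0, 0, 63.5, 0.099, -0.411, 0.007, 100, 0, 0, 63.5, 0.099, -0.411, 0.007, 100, 0, 0, 63.5, 0.099, -0.411, 0.007, 100, 0, 0, 63.5, 0.099, -0.411, 0.007, 100, 0, 0, 63.5, 0.099, -0.411, 0.05, 100, 0, 0, 63.5, 0.099, -0.411, 0.09, 100, 0, 0, 63.5, 0.099, -0.411, 0.137, 100, 0, 0, 63.5, 0.099, -0.411, 0.137, 100, 0, 0, 63.5, 0.099, -0.411, 0.137, 100]}}

```text
time: 8.8
tool_pos: [0.4581, -0.2526, 0.1003]
eef_rot: [0.615, 0.789, 0.0, -0.001]
contact_force: [0.6, -0.2, 1.5]
grip_width: 0.998
finger_force: 0.0
```

```bash
python3 go.py .4575 -.253 .004 14; python3 - <<'E'
from h import *
f=np.load("topL.npz")
for n in("top","side"):
    im,d,K,R,t=cap(n)
    W=cloud(d,K,R,t); h=cv2.cvtColor(im,cv2.COLOR_BGR2HSV).astype(int)
    q=((h[...,0]<40))&(h[...,1]>120)&(np.hypot(W[...,0]-.575,W[...,1]+.345)<.07)&(W[...,2]>.015); print(n,"bottle",W[q].mean(0),q.sum())
E
```

```text
t 8.8 tcp [ 0.4581 -0.2526  0.1003] yang 14.1 w 0.998 ff 0.0 F [ 0.63 -0.19  1.54]
turn [-0.07 -0.1   0.1 ] shift [-0.0004 -0.0005  0.0963]
top bottle [ 0.58592155 -0.34728371  0.08089308] 110
side bottle [ 0.58604956 -0.36374674  0.06473171] 266
```

Request:
{"method": "apply_moves", "body": {"plan": [0, 0, 0, 0, 0, 0.03, 100, 0, 0, 0, 0, 0, 0.06, 100, 0, 0, 0, 0, 0, 0.085, 100, 0, 0, 0, 0, 0, 0.096, 100, 0, 0, 0, 0, 0, 0.096, 0, 0, 0, 0, 0, 0, 0.096, 0, 0, 0, 0, 0, 0, 0.096, 0, 0, 0, 0, 0, 0, 0.096, 0, 0, 0, 0, 0, 0, 0.096, 0, 0, 0, 0, 0, 0, 0.096, 0, 0, 0, 0, 0, 0, 0.096, 0, 0, 0, 0, 0, 0, 0.096, 0, 0, 0, 0, 0, 0, 0.096, 0, 0, 0, 0, 0, 0, 0.08, 0, 0, 0, 0, 0, 0, 0.05, 0, 0, 0, 0, 0, 0, 0.02, 0, 0, 0, 0, 0, 0, 0.016, 0, 0, 0, 0, 0, 0, 0.016, 0], "force": 40}}

```text
time: 10.7
tool_pos: [0.4581, -0.2534, 0.0847]
eef_rot: [0.615, 0.788, 0.0, 0.001]
contact_force: [0.1, -0.1, -0.4]
grip_width: 0.0
finger_force: 0.0
```

```bash
python3 go.py; python3 - <<'E'
from m import *
C["slat"]=(C["slat"][0],.094)
for n in("side","top"):
    im,d,K,R,t=cap(n); f=dict(im=im,d=d,K=K,R=R,t=t); np.savez(n+"4.npz",**f)
    try: find(n,"slat",(.447,-.22),f)
    except Exception as e: print(e)
    if n=="side": cv2.imwrite("pics/s4.png",cv2.resize(im[170:350,180:420],(800,600)))
E
```

```text
t 10.7 tcp [ 0.4581 -0.2534  0.0847] yang 14.05 w 0.0 ff 0.0 F [ 0.14 -0.07 -0.43]
side slat 664 c [ 438.7 -269.9] size [ 40.5 171.6] longdir 103.9 mean [ 439.8 -282.8] depthz 14.4
attempt to get argmax of an empty sequence
```

View pics/s4.png

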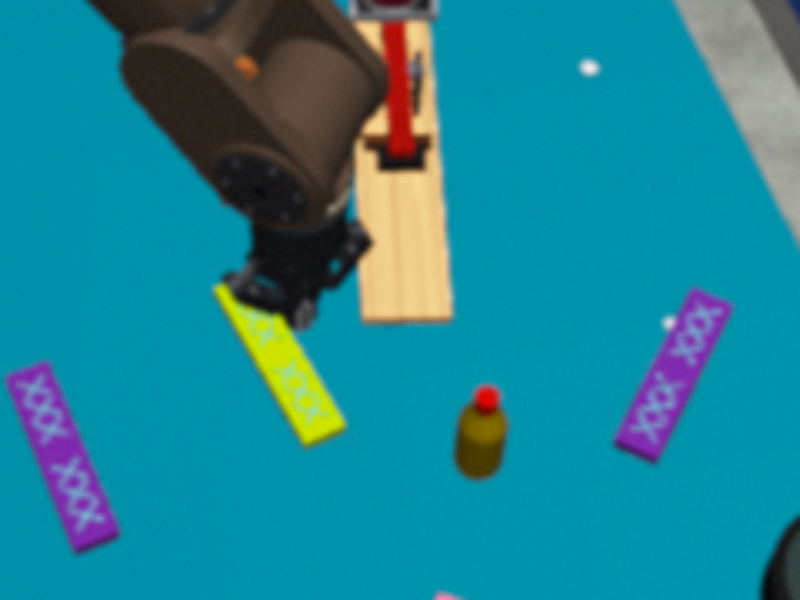

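The fingers closed over the slat's top and slipped off. The slat is still lying at about (280,365) in the crop. I measure it again on its true plane, then regrip lower.

```bash
python3 - <<'E'
from m import *
C["slat"]=(C["slat"][0],.014)
for n in("side","top"):
    f=np.load(n+"4.npz")
    try:
        P=find(n,"slat",(.447,-.22),f)
        e=np.array([np.cos(np.radians(104)),np.sin(np.radians(104))]); nn=np.array([e[1],-e[0]])
        print("along",np.percentile(P[:,:2]@e,[.5,99.5]),"across",np.percentile(P[:,:2]@nn,[2,98]))
    except Exception as ex: print(ex)
    g=np.load(n+"0.npz"); P=find(n,"slat",(.447,-.22),g); print("before along",np.percentile(P[:,:2]@e,[.5,99.5]),"across",np.percentile(P[:,:2]@nn,[2,98]))
E
```

```text
side slat 664 c [ 449.3 -219.9] size [ 43.1 182.8] longdir 103.9 mean [ 450.4 -233.6] depthz 14.4
along [-0.41259864 -0.23438269] across [0.36185877 0.40171968]
side slat 760 c [ 448.4 -220. ] size [ 41.5 183. ] longdir 104.0 mean [ 448.9 -222.8] depthz 14.3
before along [-0.41248096 -0.23175667] across [0.3619079 0.4017216]
attempt to get argmax of an empty sequence
top slat 671 c [ 449.3 -217.6] size [ 40.9 179.9] longdir 104.0 mean [ 449.3 -217.7] depthz 13.9
before along [-0.4087459 -0.2308624] across [0.36371188 0.40297304]
```

Request:
{"method": "apply_moves", "body": {"plan": [0, 0, 0, 0, 0, 0, 75, 0, 0, 0, 0, 0, 0, 75, 0, 0, 0, 0, 0, 0, 75, 0, 0, 0, 0, 0, 0, 75, 0, 0, 0, 0, 0, 0, 75, 0, 0, 0, 0, 0, 0.03, 75, 0, 0, 0, 0, 0, 0.055, 75, 0, 0, 0, 0, 0, 0.07, 75, 0, 0, 0, 0, 0, 0.078, 75, 0, 0, 0, 0, 0, 0.083, 75, 0, 0, 0, 0, 0, 0.087, 75, 0, 0, 0, 0, 0, 0.087, 75]}}

```text
time: 12.0
tool_pos: [0.458, -0.2533, -0.0027]
eef_rot: [0.615, 0.788, 0.0, 0.0]
contact_force: [-0.0, -0.3, 0.0]
grip_width: 0.747
finger_force: 0.0
```

```bash
python3 go.py
```

```text
t 12.0 tcp [ 0.458  -0.2533 -0.0027] yang 14.05 w 0.747 ff 0.0 F [-0.   -0.27  0.04]
```

Request:
{"method": "apply_moves", "body": {"plan": [0, 0, 0, 0, 0, 0, 50, 0, 0, 0, 0, 0, 0, 50, 0, 0, 0, 0, 0, 0, 50, 0, 0, 0, 0, 0, 0, 50, 0, 0, 0, 0, 0, 0, 44, 0, 0, 0, 0, 0, 0, 44, 0, 0, 0, 0, 0, 0, 44], "force": 40}}

```text
time: 12.7
tool_pos: [0.4579, -0.2533, -0.0028]
eef_rot: [0.615, 0.788, 0.0, -0.0]
contact_force: [0.5, 0.4, -0.9]
grip_width: 0.436
finger_force: 0.0
```

Request:
{"method": "apply_moves", "body": {"plan": [0, 0, 0, 0, 0, 0, 35, 0, 0, 0, 0, 0, 0, 35, 0, 0, 0, 0, 0, 0, 35], "force": 40}}

```text
time: 13.0
tool_pos: [0.4579, -0.2533, -0.0028]
eef_rot: [0.615, 0.788, 0.0, -0.0]
contact_force: [-0.2, 1.0, -0.0]
grip_width: 0.348
finger_force: 0.0
```

```bash
python3 - <<'E'
from h import *
im,*_=cap("side"); cv2.imwrite("pics/s5.png",cv2.resize(im[220:320,200:330],(780,600),interpolation=cv2.INTER_CUBIC))
E
```

```text
(no output)
```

View pics/s5.png

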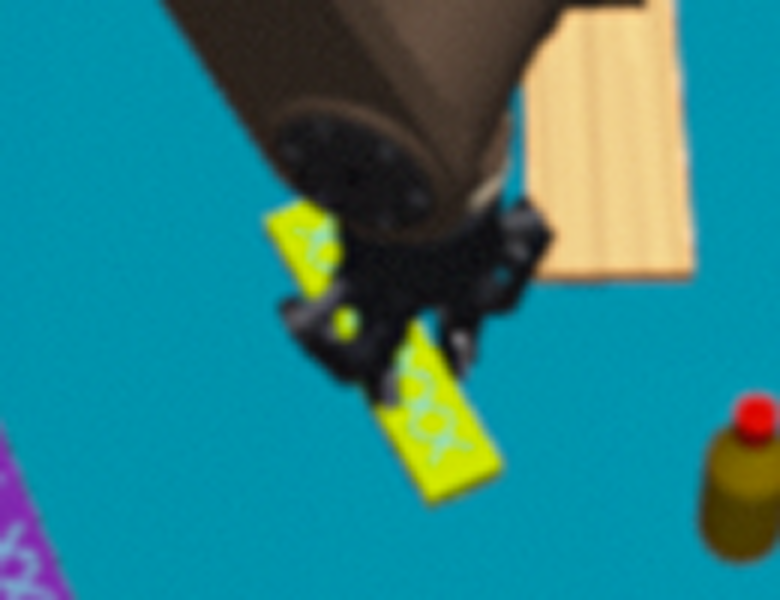

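The fingers straddle the slat at (385,395) and (460,365), but they close to 35 % with no contact. The tips must stand higher than I assumed, so I open and probe downward for the table in small steps.

Request:
{"method": "apply_moves", "body": {"plan": [0, 0, 0, 0, 0, 0, 65, 0, 0, 0, 0, 0, 0, 65, 0, 0, 0, 0, 0, 0, 65, 0, 0, 0, 0, 0, 0, 65, 0, 0, 0, 0, 0, 0.002, 65, 0, 0, 0, 0, 0, 0.004, 65, 0, 0, 0, 0, 0, 0.004, 65]}}

```text
time: 13.75
tool_pos: [0.4578, -0.2532, -0.0072]
eef_rot: [0.615, 0.788, 0.0, -0.0]
contact_force: [0.0, 0.3, 0.6]
grip_width: 0.654
finger_force: 0.0
```

Request:
{"method": "apply_moves", "body": {"plan": [0, 0, 0, 0, 0, 0.001, 65, 0, 0, 0, 0, 0, 0.002, 65, 0, 0, 0, 0, 0, 0.002, 65]}}

```text
time: 14.05
tool_pos: [0.4578, -0.2532, -0.009]
eef_rot: [0.615, 0.788, 0.0, -0.0]
contact_force: [0.5, -0.8, -0.6]
grip_width: 0.651
finger_force: 0.0
```

Request:
{"method": "apply_moves", "body": {"plan": [0, 0, 0, 0, 0, 0, 50, 0, 0, 0, 0, 0, 0, 50, 0, 0, 0, 0, 0, 0, 44, 0, 0, 0, 0, 0, 0, 44, 0, 0, 0, 0, 0, 0, 38, 0, 0, 0, 0, 0, 0, 38], "force": 40}}

```text
time: 14.65
tool_pos: [0.4579, -0.2533, -0.0088]
eef_rot: [0.615, 0.788, 0.0, 0.0]
contact_force: [0.8, -0.0, 0.2]
grip_width: 0.382
finger_force: 0.0
```

```bash
python3 go.py; python3 - <<'E'
from h import *
im,d,K,R,t=cap("side"); np.savez("s6.npz",im=im,d=d); W=cloud(d,K,R,t)
h=cv2.cvtColor(im,cv2.COLOR_BGR2HSV)
g=np.array([.4579,-.2533]); ax=np.array([np.cos(np.radians(14)),np.sin(np.radians(14))]); bx=np.array([-ax[1],ax[0]])
X=R@np.array([*g,-.009])+t; print("proj tcp",(K@X/X[2])[:2])
r=W[...,:2]-g; A=r@ax; B=r@bx
q=(h[...,2]<75)&(abs(A)<.07)&(abs(B)<.04)&(W[...,2]<.12)&(d>0)
v,u=np.nonzero(q)
for lo in range(-70,70,7):
    m=(A[q]*1e3>=lo)&(A[q]*1e3<lo+7)
    if m.sum(): i=np.argsort(W[q][m][:,2])[:3]; print(lo,m.sum(),"zmin",(W[q][m][i][:,2]*1e3).round(),"B",(B[q][m][i]*1e3).round(),np.c_[u,v][m][i].tolist())
E
```

```text
t 14.65 tcp [ 0.4579 -0.2533 -0.0088] yang 14.05 w 0.382 ff 0.0 F [ 0.79 -0.03  0.22]
proj tcp [268.85355329 289.48777372]
-70 1 zmin [119.] B [-7.] [[249, 276]]
-63 13 zmin [105. 108. 111.] B [-14. -13. -11.] [[252, 280], [252, 279], [251, 278]]
-56 21 zmin [88. 89. 92.] B [-14. -13. -12.] [[255, 282], [254, 282], [254, 281]]
-49 15 zmin [72. 79. 79.] B [-12. -13. -14.] [[256, 284], [256, 283], [257, 283]]
-42 12 zmin [62. 65. 69.] B [-10.  -9. -12.] [[259, 284], [257, 284], [258, 284]]
-35 25 zmin [40. 40. 46.] B [-2. -9. -2.] [[260, 285], [261, 287], [260, 284]]
-28 55 zmin [25. 28. 30.] B [-6. -7. -6.] [[263, 288], [262, 288], [263, 287]]
-21 22 zmin [43. 47. 58.] B [ -9.  -8. -11.] [[264, 285], [264, 284], [264, 283]]
-14 6 zmin [ 96. 101. 111.] B [-16. -16. -19.] [[267, 276], [267, 275], [269, 273]]
-7 2 zmin [101. 105.] B [-11. -11.] [[270, 272], [270, 271]]
0 5 zmin [ 97. 100. 100.] B [-12. -12. -10.] [[272, 272], [271, 272], [272, 271]]
7 11 zmin [90. 95. 97.] B [ -9. -18. -11.] [[273, 272], [276, 273], [274, 271]]
14 44 zmin [30. 31. 33.] B [ -1. -12.  -6.] [[275, 280], [276, 283], [275, 281]]
21 17 zmin [34. 34. 46.] B [ -7.  -4. -10.] [[278, 280], [278, 279], [277, 279]]
28 7 zmin [69. 69. 70.] B [-7. -3.  4.] [[281, 272], [280, 271], [279, 269]]
35 24 zmin [61. 66. 67.] B [-6. -6.  4.] [[281, 273], [282, 272], [280, 269]]
42 38 zmin [69. 70. 71.] B [-12.   5.   8.] [[285, 272], [283, 267], [282, 266]]
49 28 zmin [70. 80. 89.] B [  8.  -9. -11.] [[283, 266], [287, 268], [287, 267]]
56 12 zmin [ 97.  99. 105.] B [-13. -11. -12.] [[289, 265], [289, 264], [289, 263]]
```

The depth puts the fingertips about 25 mm above the table, well above where the reported TCP implies. I keep probing down while watching the force.

Request:
{"method": "apply_moves", "body": {"plan": [0, 0, 0, 0, 0, 0, 65, 0, 0, 0, 0, 0, 0, 65, 0, 0, 0, 0, 0, 0, 65, 0, 0, 0, 0, 0, 0, 65, 0, 0, 0, 0, 0, 0.002, 65, 0, 0, 0, 0, 0, 0.004, 65, 0, 0, 0, 0, 0, 0.004, 65]}}

```text
time: 15.4
tool_pos: [0.4578, -0.2532, -0.0132]
eef_rot: [0.615, 0.788, 0.0, -0.0]
contact_force: [0.2, -0.3, 1.1]
grip_width: 0.653
finger_force: 0.0
```

Request:
{"method": "apply_moves", "body": {"plan": [0, 0, 0, 0, 0, 0.002, 65, 0, 0, 0, 0, 0, 0.004, 65, 0, 0, 0, 0, 0, 0.004, 65]}}

```text
time: 15.7
tool_pos: [0.4578, -0.2532, -0.0171]
eef_rot: [0.615, 0.788, 0.0, -0.0]
contact_force: [-0.4, 0.1, -0.1]
grip_width: 0.649
finger_force: 0.0
```

Request:
{"method": "apply_moves", "body": {"plan": [0, 0, 0, 0, 0, 0.001, 48, 0, 0, 0, 0, 0, 0.002, 48, 0, 0, 0, 0, 0, 0.002, 42, 0, 0, 0, 0, 0, 0.002, 42, 0, 0, 0, 0, 0, 0.002, 42]}}

```text
time: 16.2
tool_pos: [0.4579, -0.2533, -0.0187]
eef_rot: [0.615, 0.788, 0.0, 0.0]
contact_force: [-1.6, -0.1, 3.4]
grip_width: 0.451
finger_force: 40.3
```

Gripped at 45 % with 40 N. I open a little, go 4 mm deeper for a firmer hold, then close again.

Request:
{"method": "apply_moves", "body": {"plan": [0, 0, 0, 0, 0, 0, 60, 0, 0, 0, 0, 0, 0, 60, 0, 0, 0, 0, 0, 0, 60, 0, 0, 0, 0, 0, 0.002, 60, 0, 0, 0, 0, 0, 0.004, 60, 0, 0, 0, 0, 0, 0.004, 60]}}

```text
time: 16.8
tool_pos: [0.4578, -0.2532, -0.0232]
eef_rot: [0.615, 0.788, 0.0, -0.0]
contact_force: [0.7, -0.4, -0.5]
grip_width: 0.602
finger_force: 0.0
```

Request:
{"method": "apply_moves", "body": {"plan": [0, 0, 0, 0, 0, 0, 42, 0, 0, 0, 0, 0, 0, 42, 0, 0, 0, 0, 0, 0, 30, 0, 0, 0, 0, 0, 0, 30, 0, 0, 0, 0, 0, 0, 30], "force": 40}}

```text
time: 17.3
tool_pos: [0.4579, -0.2533, -0.0228]
eef_rot: [0.615, 0.788, 0.0, 0.0]
contact_force: [-0.2, 1.4, 2.3]
grip_width: 0.457
finger_force: 40.6
```

Request:
{"method": "apply_moves", "body": {"plan": [0, 0, 0, 0, 0, -0.01, 30, 0, 0, 0, 0, 0, -0.03, 30, 0, 0, 0, 0, 0, -0.05, 30, 0, 0, 0, 0, 0, -0.07, 30, 0, 0, 0, 0, 0, -0.07, 30]}}

```text
time: 17.8
tool_pos: [0.4588, -0.2539, 0.0497]
eef_rot: [0.615, 0.788, 0.0, 0.002]
contact_force: [0.1, 0.2, -0.9]
grip_width: 0.454
finger_force: 40.4
```

```bash
python3 -c "
import sys; sys.argv=['x']
from go import st
print(st(0,-.19),st(0,-.1265))"; python3 go.py .569 -.207 .047 -12.5 .569 -.207 -.008 -12.5; python3 - <<'E'
from m import *
C["slat"]=(C["slat"][0],.084)
im,d,K,R,t=cap("side"); find("side","slat",(.447,-.22),dict(im=im,d=d,K=K,R=R,t=t))
E
```

```text
t 17.8 tcp [ 0.4588 -0.2539  0.0497] yang 14.05 w 0.454 ff 40.4 F [ 0.05  0.17 -0.9 ]
[ 0.56887647 -0.20699624] [ 0.58262039 -0.14500144]
t 17.8 tcp [ 0.4588 -0.2539  0.0497] yang 14.05 w 0.454 ff 40.4 F [ 0.05  0.17 -0.9 ]
turn [ 0.19  0.14 26.55] shift [0.0188 0.1183 0.003 ]
turn [ 0.19  0.14 26.55] shift [0.0189 0.1181 0.058 ]
side slat 339 c [ 463.8 -265.3] size [42.4 90.2] longdir 101.0 mean [ 466.5 -271.5] depthz 87.0
```

The slat is held, its top at about z 86. Carry it to the board's near end and lower to 2 mm above the board.

Request:
{"method": "apply_moves", "body": {"plan": [0, 0, 7, 0.005, 0.03, 0, 30, 0, 0, 14, 0.01, 0.06, 0, 30, 0, 0, 21, 0.015, 0.09, 0, 30, 0, 0, 26.5, 0.019, 0.118, 0, 30, 0, 0, 26.5, 0.019, 0.118, 0, 30, 0, 0, 26.5, 0.019, 0.118, 0.02, 30, 0, 0, 26.5, 0.019, 0.118, 0.04, 30, 0, 0, 26.5, 0.019, 0.118, 0.05, 30, 0, 0, 26.5, 0.019, 0.118, 0.053, 30, 0, 0, 26.5, 0.019, 0.118, 0.053, 30, 0, 0, 26.5, 0.019, 0.118, 0.053, 30]}}

```text
time: 18.95
tool_pos: [0.5679, -0.2065, -0.0052]
eef_rot: [0.78, 0.626, 0.0, 0.0]
contact_force: [1.0, 0.4, 0.1]
grip_width: 0.458
finger_force: 40.5
```

```bash
python3 go.py .5826 -.145 -.008 -12.5; python3 - <<'E'
from m import *
C["slat"]=(C["slat"][0],.030)
im,d,K,R,t=cap("side"); find("side","slat",(.585,-.13),dict(im=im,d=d,K=K,R=R,t=t))
cv2.imwrite("pics/s7.png",cv2.resize(im[120:280,230:380],(560,600),interpolation=cv2.INTER_CUBIC))
E
```

```text
t 18.95 tcp [ 0.5679 -0.2065 -0.0052] yang -12.45 w 0.458 ff 40.5 F [1.03 0.44 0.07]
turn [0.04 0.   0.05] shift [0.0632 0.0011 0.0028]
side slat 378 c [ 566.5 -215.4] size [41.4 96.1] longdir 74.1 mean [ 567.4 -217.7] depthz 32.0
```

View pics/s7.png

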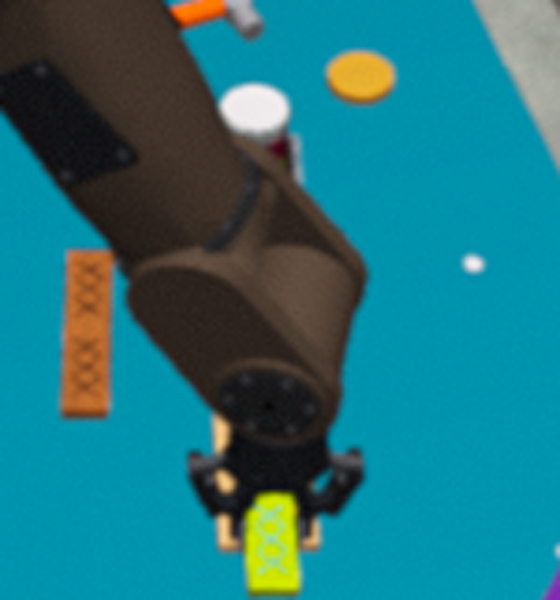

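The slat (272,545) lies centred between the board edges (220 to 320) and in line with it. Slide it in along the board (tool +x) while lowering it 3 mm.

Request:
{"method": "apply_moves", "body": {"plan": [0, 0, 0, 0.006, 0.001, 0.002, 30, 0, 0, 0, 0.014, 0.001, 0.003, 30, 0, 0, 0, 0.024, 0.001, 0.003, 30, 0, 0, 0, 0.034, 0.001, 0.003, 30, 0, 0, 0, 0.044, 0.001, 0.003, 30, 0, 0, 0, 0.052, 0.001, 0.003, 30, 0, 0, 0, 0.057, 0.001, 0.003, 30, 0, 0, 0, 0.06, 0.001, 0.003, 30, 0, 0, 0, 0.06, 0.001, 0.003, 30]}}

```text
time: 19.9
tool_pos: [0.5817, -0.1475, -0.0088]
eef_rot: [0.779, 0.626, 0.0, -0.0]
contact_force: [1.0, 0.1, -0.0]
grip_width: 0.453
finger_force: 40.5
```

```bash
cat > sl.py <<'E'
from m import *
o=np.array([.610,-.0215]); e=np.array([.2164,.9763]); nx=np.array([.9763,-.2164])
import sys; C["slat"]=(C["slat"][0],float(sys.argv[1]))
for n in("side","top"):
  im,d,K,R,t=cap(n); f=dict(im=im,d=d,K=K,R=R,t=t); np.savez(n+"L.npz",**f)
  try:
    P=find(n,"slat",(.585,-.12),f)[:,:2]-o; print(" y ends",np.percentile(P@e,[.3,99.7]).round(4)," x",np.percentile(P@nx,[2,98]).round(4))
  except Exception as ex: print(n,ex)
E
python3 go.py; python3 sl.py .028
```

```text
t 19.9 tcp [ 0.5817 -0.1475 -0.0088] yang -12.42 w 0.453 ff 40.5 F [ 0.98  0.05 -0.04]
side slat 376 c [ 580.6 -158.1] size [44.5 99.8] longdir 77.4 mean [ 581.3 -160.4] depthz 28.5
 y ends [-0.1896 -0.0898]  x [-0.0191  0.0223]
top attempt to get argmax of an empty sequence
```

Request:
{"method": "apply_moves", "body": {"plan": [0, 0, 0, 0.001, 0, 0.001, 30, 0, 0, 0, 0.002, 0, 0.001, 30, 0, 0, 0, 0.003, 0, 0.002, 30, 0, 0, 0, 0.003, 0, 0.002, 30]}}

```text
time: 20.4
tool_pos: [0.5824, -0.145, -0.0107]
eef_rot: [0.78, 0.626, 0.0, 0.0]
contact_force: [-0.7, -0.9, 1.2]
grip_width: 0.454
finger_force: 40.7
```

Release and lift straight up.

Request:
{"method": "apply_moves", "body": {"plan": [0, 0, 0, 0, 0, 0, 70, 0, 0, 0, 0, 0, 0, 70, 0, 0, 0, 0, 0, 0, 70, 0, 0, 0, 0, 0, 0, 70, 0, 0, 0, 0, 0, -0.01, 70, 0, 0, 0, 0, 0, -0.03, 70, 0, 0, 0, 0, 0, -0.07, 100, 0, 0, 0, 0, 0, -0.12, 100, 0, 0, 0, 0, 0, -0.17, 100, 0, 0, 0, 0, 0, -0.22, 100, 0, 0, 0, 0, 0, -0.25, 100, 0, 0, 0, 0, 0, -0.25, 100]}}

```text
time: 21.6
tool_pos: [0.5835, -0.1453, 0.2447]
eef_rot: [0.78, 0.626, 0.002, 0.004]
contact_force: [0.1, -0.8, -0.2]
grip_width: 0.999
finger_force: 0.0
```

```bash
python3 sl.py .026; python3 go.py .643 .127 .24 77.5; python3 - <<'E'
from m import *
C["lid"]=(C["lid"][0],.162)
f=np.load("sideL.npz"); find("side","lid",(.643,.127),f)
E
```

```text
side slat 591 c [ 586.9 -128. ] size [ 44.2 151.9] longdir 78.0 mean [ 586.6 -129.8] depthz 25.8
 y ends [-0.1847 -0.0332]  x [-0.0206  0.0218]
top slat 35 c [596.6 -25.1] size [17.  19.9] longdir 89.2 mean [597.1 -25.5] depthz 25.3
 y ends [-0.0164  0.0029]  x [-0.0215 -0.0024]
t 21.7 tcp [ 0.582  -0.1448  0.2399] yang -12.45 w 1.003 ff 0.0 F [ 0.62 -0.29 -0.46]
turn [ 5.000e-02  6.000e-02 -8.995e+01] shift [ 2.785e-01  9.000e-04 -1.000e-04]
side lid 30 c [617.9 129.6] size [ 9.5 36.3] longdir 75.3 mean [618.6 129.3] depthz 161.9
```

The slat's near end reads -0.185 and its far end +0.003, so it is at the stop. Its top is at z 26 and it is centred. The lid is still at z 162. Return over the tin.

Request:
{"method": "apply_moves", "body": {"plan": [0, 0, -8, 0.02, 0, -0.01, 100, 0, 0, -16, 0.05, 0, -0.01, 100, 0, 0, -24, 0.08, 0, -0.01, 100, 0, 0, -32, 0.11, 0, -0.01, 100, 0, 0, -40, 0.14, 0, -0.01, 100, 0, 0, -48, 0.17, 0, -0.01, 100, 0, 0, -56, 0.2, 0, -0.01, 100, 0, 0, -64, 0.23, 0, -0.01, 100, 0, 0, -72, 0.255, 0, -0.01, 100, 0, 0, -80, 0.27, 0, 0, 100, 0, 0, -88, 0.278, 0, 0, 100, 0, 0, -90, 0.278, 0, 0, 100, 0, 0, -90, 0.278, 0, 0, 100, 0, 0, -90, 0.278, 0, 0, 100]}}

```text
time: 23.1
tool_pos: [0.6419, 0.1264, 0.2381]
eef_rot: [0.109, 0.994, -0.0, -0.001]
contact_force: [-0.5, 0.6, 0.5]
grip_width: 0.999
finger_force: 0.0
```

```bash
python3 go.py .642 .1265 .115 77.5; python3 - <<'E'
from m import *
C["lid"]=(C["lid"][0],.162)
im,d,K,R,t=cap("side"); find("side","lid",(.643,.127),dict(im=im,d=d,K=K,R=R,t=t))
E
```

```text
t 23.1 tcp [0.6419 0.1264 0.2381] yang 77.46 w 0.999 ff 0.0 F [-0.47  0.64  0.47]
turn [-0.03 -0.1  -0.04] shift [-0.0003  0.0002  0.1231]
side lid 181 c [639.6 124.8] size [53.9 54.6] longdir 75.5 mean [640.4 125.7] depthz 161.8
```

Request:
{"method": "apply_moves", "body": {"plan": [0, 0, 0, 0, 0, 0.04, 100, 0, 0, 0, 0, 0, 0.07, 100, 0, 0, 0, 0, 0, 0.095, 100, 0, 0, 0, 0, 0, 0.115, 100, 0, 0, 0, 0, 0, 0.123, 100, 0, 0, 0, 0, 0, 0.123, 0, 0, 0, 0, 0, 0, 0.123, 0, 0, 0, 0, 0, 0, 0.123, 0, 0, 0, 0, 0, 0, 0.123, 0, 0, 0, 0, 0, 0, 0.123, 0, 0, 0, 0, 0, 0, 0.123, 0, 0, 0, 0, 0, 0, 0.123, 0], "force": 40}}

```text
time: 24.35
tool_pos: [0.6428, 0.1266, 0.1175]
eef_rot: [0.108, 0.994, 0.0, 0.001]
contact_force: [-0.6, 0.0, 6.2]
grip_width: 0.658
finger_force: 42.6
```

Request:
{"method": "apply_moves", "body": {"plan": [0, 0, 0, 0, 0, -0.005, 0, 0, 0, 0, 0, 0, -0.01, 0, 0, 0, 0, 0, 0, -0.016, 0, 0, 0, 0, 0, 0, -0.022, 0, 0, 0, 0, 0, 0, -0.028, 0, 0, 0, 0, 0, 0, -0.035, 0, 0, 0, 0, 0, 0, -0.045, 0, 0, 0, 0, 0, 0, -0.06, 0, 0, 0, 0, 0, 0, -0.08, 0, 0, 0, 0, 0, 0, -0.09, 0, 0, 0, 0, 0, 0, -0.09, 0]}}

```text
time: 25.45
tool_pos: [0.6428, 0.1267, 0.2079]
eef_rot: [0.108, 0.994, 0.0, 0.001]
contact_force: [-0.3, -0.2, -5.4]
grip_width: 0.661
finger_force: 43.7
```

```bash
python3 go.py .484 .27 .2 77.5 .484 .27 .0435 77.5; python3 sl.py .026
```

```text
t 25.45 tcp [0.6428 0.1267 0.2079] yang 77.56 w 0.661 ff 43.7 F [-0.29 -0.17 -5.42]
turn [0.06 0.16 0.06] shift [0.1859 0.1057 0.0075]
turn [0.06 0.16 0.06] shift [0.1864 0.1056 0.164 ]
side slat 559 c [ 585.9 -131.9] size [ 43.9 143.8] longdir 77.9 mean [ 585.6 -133.4] depthz 26.2
 y ends [-0.1847 -0.0412]  x [-0.0207  0.0215]
top slat 547 c [ 587. -132.] size [ 45.3 137.1] longdir 78.0 mean [ 586.9 -132.3] depthz 25.6
 y ends [-0.181  -0.0447]  x [-0.0205  0.0229]
```

The tin is off and the slat has stayed at the stop. Carry the tin to a free spot on the table at (0.484, 0.27) and lower it.

Request:
{"method": "apply_moves", "body": {"plan": [0, 0, 0, 0.03, 0.02, 0, 0, 0, 0, 0, 0.065, 0.04, 0, 0, 0, 0, 0, 0.1, 0.06, 0, 0, 0, 0, 0, 0.135, 0.08, 0, 0, 0, 0, 0, 0.165, 0.095, 0, 0, 0, 0, 0, 0.186, 0.106, 0.01, 0, 0, 0, 0, 0.186, 0.106, 0.04, 0, 0, 0, 0, 0.186, 0.106, 0.08, 0, 0, 0, 0, 0.186, 0.106, 0.12, 0, 0, 0, 0, 0.186, 0.106, 0.14, 0, 0, 0, 0, 0.186, 0.106, 0.15, 0, 0, 0, 0, 0.186, 0.106, 0.156, 0, 0, 0, 0, 0.186, 0.106, 0.16, 0, 0, 0, 0, 0.186, 0.106, 0.16, 0, 0, 0, 0, 0.186, 0.106, 0.16, 0]}}

```text
time: 27.05
tool_pos: [0.4839, 0.2704, 0.047]
eef_rot: [0.108, 0.994, 0.0, 0.001]
contact_force: [0.3, 0.4, -3.7]
grip_width: 0.66
finger_force: 44.9
```

Request:
{"method": "apply_moves", "body": {"plan": [0, 0, 0, 0, 0, 0.001, 0, 0, 0, 0, 0, 0, 0.002, 0, 0, 0, 0, 0, 0, 0.002, 0, 0, 0, 0, 0, 0, 0.002, 0]}}

```text
time: 27.45
tool_pos: [0.4841, 0.2705, 0.0457]
eef_rot: [0.108, 0.994, 0.001, 0.001]
contact_force: [-1.6, -0.3, 9.7]
grip_width: 0.663
finger_force: 46.2
```

Contact with the table (Fz +9.7). Release and retreat.

Request:
{"method": "apply_moves", "body": {"plan": [0, 0, 0, 0, 0, -0.001, 100, 0, 0, 0, 0, 0, -0.001, 100, 0, 0, 0, 0, 0, -0.001, 100, 0, 0, 0, 0, 0, -0.001, 100, 0, 0, 0, 0, 0, -0.001, 100, 0, 0, 0, 0, 0, -0.02, 100, 0, 0, 0, 0, 0, -0.05, 100, 0, 0, 0, 0, 0, -0.1, 100, 0, 0, 0, 0, 0, -0.15, 100, 0, 0, 0, 0, 0, -0.2, 100, 0, 0, 0, 0.1, 0.1, -0.2, 100, 0, 0, 0, 0.1, 0.1, -0.2, 100, 0, 0, 0, 0.1, 0.1, -0.2, 100, 0, 0, 0, 0.1, 0.1, -0.2, 100, 0, 0, 0, 0.1, 0.1, -0.2, 100]}}

```text
time: 28.95
tool_pos: [0.4068, 0.3899, 0.2441]
eef_rot: [0.107, 0.994, -0.0, -0.0]
contact_force: [-0.3, -0.3, 0.4]
grip_width: 1.0
finger_force: 0.0
```

```bash
python3 sl.py .026; python3 - <<'E'
from m import *
for n in("side","top"):
    f=np.load(n+"L.npz")
    try: find(n,"lid",(.484,.27),f)
    except Exception as e: print(n,e)
cv2.imwrite("pics/s8.png",cv2.resize(np.load("sideL.npz")["im"][80:300,200:420],(600,600)))
E
```

```text
side slat 560 c [ 585.9 -131.9] size [ 43.9 143.8] longdir 77.9 mean [ 585.6 -133.5] depthz 26.0
 y ends [-0.1847 -0.0412]  x [-0.0207  0.0215]
top slat 545 c [ 587.  -132.1] size [ 45.4 136.2] longdir 77.6 mean [ 586.9 -132.7] depthz 25.6
 y ends [-0.1807 -0.0454]  x [-0.0205  0.0235]
side lid 160 c [483.7 270.4] size [54.  54.4] longdir 166.9 mean [482.6 269.6] depthz 90.1
top lid 249 c [484.  272.4] size [51.  53.8] longdir 89.2 mean [483.7 271.3] depthz 89.6
```

View pics/s8.png

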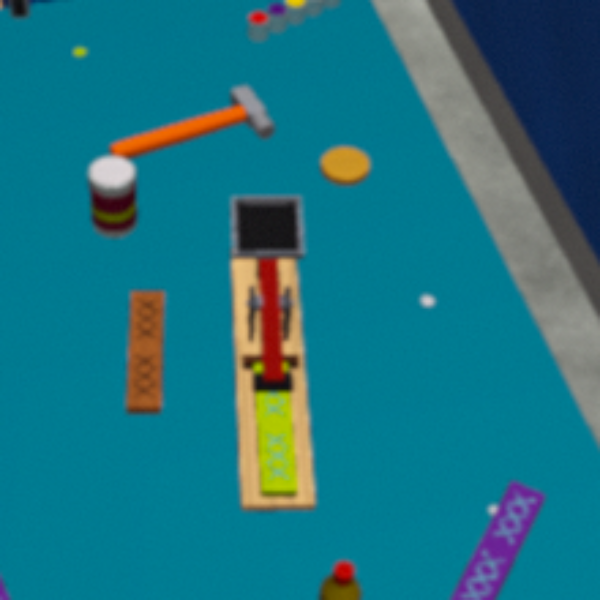

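The jaw is closed on the lime slat at (273,385), and the slat's end is at the stop (270,362). The tin stands upright at (112,195), and the bare slat, bottle and hammer are undisturbed. I hand the job in.

```bash
python3 -c "from station import *; print(job_done())"
```

```text
the job is handed in; nothing more can be done
None
```

The job is handed in at about 29 s: in the last pictures the lime slat is at the stop under the closed jaw, the tin stands upright on the table, and the bare slat, bottle and hammer look undisturbed; no verdict was returned.

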